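# Press the screwdriver back into its foam cutout

## Task

The chair is assembled, so put the screwdriver away: swing the lid of the metal tool case open by its bow handle until it passes its balance point and stays open by itself, then lay the screwdriver over the cutout in the grey foam that has its outline, handle in the wide half, and press the handle down until the screwdriver is fully home. Leave the lid open.

Things in the scene. Friction and masses are not known exactly. Their poses are not given: they have to be found in the camera images.
- case: Plain aluminium shallow tool case, fixed, 150 (its x) x 240 (its y) x 36 mm high without lid, walls 5 mm. Origin: centre of underside, on the desk. Front (-x, two clasps for looks only, not latched) faces the robot; lid hinged along the far (+x) rim. Holds two grey foam blocks side by side, each 60 mm across (case x), 228 mm long, tops 35 mm above the desk; which is in front varies.
- case_lid (a joint): Lid hinge, rad: 0 shut, grows as the lid swings up and away from the robot, stop at 1.9 (leaning back). Plain 150 x 240 x 8 mm, 0.2 kg plate with no stay: let go below about 1.6 it falls shut, beyond about 1.7 it falls open to the stop and stays.
- case_lid_handle (a point): Centre of the round grip bar of the bow handle on the lid: bar 11 mm thick, 100 mm long, parallel to the case's y, 35 mm off the lid's upper face, on two 8 mm posts 85 mm apart. 138 mm from the hinge line measured along the lid, 12 mm from its front edge.
- case_lid_hinge (a point): Middle of the hinge line, at the top of the case's far rim; the line runs along the case's y. The lid's plate lies from 0 to 8 mm above it when shut.
- foam_driver: Foam block with the screwdriver outline (fixed), 30 mm high. Origin: centre of underside; y along the cutout to its wide half. Wide half 29.5 mm wide, y 0 to 102 mm, 20 deep; narrow half 12 wide, y -102 to 0, 12 deep. Half-way along the wide half two springy lips leave 23 mm: the handle rests on them 9 mm too high until pressed down there with 5 to 10 N. No finger notches beside the handle.
- seat_handle (a point): Point in the foam block where driver_handle lies when the screwdriver is fully home (6.5 mm below the foam's top, so the handle then stands 7 mm proud).
- seat_tip (a point): Point in the foam block where driver_tip lies when the screwdriver is fully home.
- foam_slot: The other grey foam block, same size, with a 14 mm wide straight slot and two 22 x 50 mm pockets, 14 mm deep: not for the screwdriver. Origin: centre of its underside.
- driver: Cross-head screwdriver loose on the desk left of the case, 85 g, 197 mm long: black round handle 27 mm thick, 96 long; steel shaft 6 mm thick, 102 long. Origin: under its middle; y toward the handle end; balance point in the handle; may roll. Mind the upturned chair: one leg rises from (0.63, 0.23, 0.12) to (0.50, 0.21, 0.54), between screwdriver and case, so cross with the arm drawn in.
- driver_handle (a point): Point on the screwdriver's axis at the middle of the handle, 48 mm from the handle's end (13.5 mm above the desk when lying there).
- driver_tip (a point): Tip of the screwdriver's shaft, on its axis, 150 mm from driver_handle.

How it is judged:
On the way, in this order (a step that is already met when the one before it is completed fails the run):
1. the lid stands open by itself, past its balance point and let go (value of joint case_lid above 1.8 rad and contact force between case and the arm below 0.1 N and contact force between case and the fingers below 0.1 N), for 0.2 s.
2. the screwdriver is pressed home in its cutout (distance between driver_handle and seat_handle below 0.006 m and z of driver_handle in the frame of seat_handle below 0.0025 m and z of driver_tip in the frame of seat_tip below 0.005 m), for 0.2 s.
At the end, for the whole second after the job is handed in: The lid is open by itself (joint above 1.8 rad) and the screwdriver lies at rest, fully home in its own cutout: middle of the handle within 6 mm of its seated place and less than 2.5 mm above it, tip within 9 mm and less than 5 mm above its own (all of step 2 and value of joint case_lid above 1.8 rad and distance between driver_tip and seat_tip below 0.009 m and linear speed of driver below 0.02 m/s); the robot touches nothing.
It also fails if it takes over 61 s, if anything falls off the work surface, if the arm or the gripper's body presses on something with over 40 N, if the wrist force passes 120 N, or if a joint passes its speed limit or range.

## Robot

A 6-joint arm with a two-finger parallel gripper is mounted at the origin on a cart in front of the work surface, level with it; the furniture and walls round the work are solid. World frame = base frame: x ahead of the robot, y to its left, z up, the work surface at z = 0. Lengths are in m, angles in rad, forces in N, time in s.
With the tool pointing down it reaches from about 0.375 to 0.975 m from the base axis. Payload 3.8 kg.
Tool frame: the origin (TCP) lies at the very end of the fingers, on their centre line; the grasp point (between the pads) lies 19 mm behind it; z points along the fingers, y is the line along which they close (so a half turn about z gives the same grasp; the last joint's range is limited). The gripper opens to 88 mm and grips with 3 to 60 N. Pads are 18 mm wide; open, the fingers measure 123 mm over their backs; the gripper's body (75 mm by 187 mm) begins 45 mm behind the grasp point.
Start: joints at [-1.249, 0.264, 1.604, -0, 1.274, -0.037], TCP at [0.237, -0.632, 0.239] pointing down, gripper open.
Joint ranges: [-2.63, 2.63], [-0.94, 2.18], [0.31, 2.57], [-1.31, 4.45], [0, 2.66], [-2.55, 2.55]. Speed limits (rad/s): [2.57, 2.57, 3.14, 3.14, 3.14, 3.14].

## Interface

Orientations are given as a rotation vector (axis times angle).
In Python, from bench import monitor, optics, robot gives the robot as it stands.
- The arm moves only by the shell command python3 -m pendant 'ROWS' [OPENING] [FORCE]. ROWS is JSON, one flat list of numbers, 6 for each row, row after row: the shift along the tool's x, y, z in cm, then the turn, a rotation vector about the tool's x, y, z in degrees. A call has 1 to 5 rows; each row is the pose to reach, as a shift and turn from the pose commanded when the call began, along the tool's axes at that moment; what a row does not reach only later rows make up. A row lasts 1/8 s, in which the tool goes at most 62.5 mm and 10.7 degrees, less where a joint would pass 70% of its speed; a pose out of reach is approached as far as the arm can. A call with a gripper value outside its range is refused whole. OPENING is the opening, from 0 (shut) to 1 (fully open), set as the call begins (- or left out, the last holds). The fingers move at their own pace and stop on an object; FORCE is the grip in N (left out, the last holds). Time passes only in rows, so rows that repeat a pose let the fingers close. It gives the time, the measured TCP pose, the force, the opening and the grip force at its end, in the units of the state.
- monitor.read_state(): the state, without advancing time (a new reading comes with each control period).
- optics.camera(name): name is "scene" or "top"; returns a dict with "color" (480x640x3 uint8, blue, green, red), "camera_matrix" (3x3 intrinsics, pixels), "k1" (the pictures are not rectified: a ray, as slopes to the right and down, at radius r is drawn at 1 + k1 r^2 times it, then the intrinsics apply), "rvec" (rotation vector, rad) and "tvec" (3), from world to camera coordinates, as OpenCV has them. Camera axes: x right, y down, z forward; pixel columns grow to the right and rows downward; lengths in m; the calibration is good to about 2 mm. A picture is of the moment at which its call begins. There is no depth.
- robot.finish_job(): hands the job in; it is judged then, once.
The state is a dict: "time_s": time; "q": joint angles; "joint_velocities": joint speeds; "joint_torque": joint torques, N m; "position": TCP position; "tcp_rot": TCP orientation; "force": force on the tool from outside, world axes, zero at the start; "moment": the same for the moment, N m; "width": finger opening in m; "gripper_force": force on a finger pad.
Only numpy, scipy, OpenCV 4.12 (cv2) and the standard library are available. Lean on these libraries where they do the work, as an engineer would, in place of code of your own. Each camera call takes 0.05 s, during which the arm holds its last target. There are 200 camera calls.

## Working session

There is one attempt and no reset: what is moved stays moved. The work goes in short steps, Python scripts to look and compute and a shell command to move; the robot and the scene stay as the last step left them, time stands still between calls to the robot, and variables do not carry over. Pictures are saved under pics/ and viewed, at most 10 in all, crops included, and the job is handed in when it is done.

```bash
ls; mkdir -p pics
python3 - <<'E'
from bench import monitor, optics
import cv2,numpy as np
for n in("scene","top"):
    c=optics.camera(n); cv2.imwrite(f"pics/{n}0.png",c["color"]); np.savez(f"pics/{n}0.npz",**{k:v for k,v in c.items()})
    R=cv2.Rodrigues(np.array(c["rvec"],float))[0]; print(n,np.array(c["camera_matrix"]).tolist(),c["k1"],(-R.T@np.array(c["tvec"]).ravel()).round(3),R.round(2).tolist())
s=monitor.read_state(); print(s)
E
```

```text
pics
scene [[511.7337312493448, 0.0, 320.11750028431476], [0.0, 511.7337312493448, 239.08909725894353], [0.0, 0.0, 1.0]] -0.14293818093844884 [0.148 0.806 0.658] [[-0.9, -0.43, -0.02], [-0.24, 0.53, -0.81], [0.36, -0.73, -0.58]]
top [[522.3461541978638, 0.0, 313.1578920545006], [0.0, 522.3461541978638, 237.23188680324114], [0.0, 0.0, 1.0]] 0.051901919068077215 [0.334 0.1   1.04 ] [[-0.01, -1.0, -0.03], [-0.99, 0.01, -0.16], [0.16, 0.03, -0.99]]
{'time_s': 0.1, 'q': array([-1.24884667e+00,  2.64704360e-01,  1.60518995e+00, -1.43986096e-05,
        1.27373513e+00, -3.68625342e-02]), 'joint_velocities': array([ 0.00022511, -0.00132385, -0.00336514,  0.00055526, -0.00020275,
       -0.00016715]), 'joint_torque': array([ 3.53266360e-04, -5.03620541e+01, -3.58070576e+01,  7.31713674e-02,
        2.33308197e-02, -4.57367810e-05]), 'position': array([ 0.23685194, -0.63140562,  0.23752028]), 'tcp_rot': array([-3.08918654e+00, -5.60249338e-01,  4.75604245e-04]), 'force': array([ 0.57523058, -0.80488251, -0.30276353]), 'moment': array([0.02360771, 0.00585185, 0.00575029]), 'gripper_force': 0.0, 'width': 0.08831903206428707}
```

View pics/top0.png

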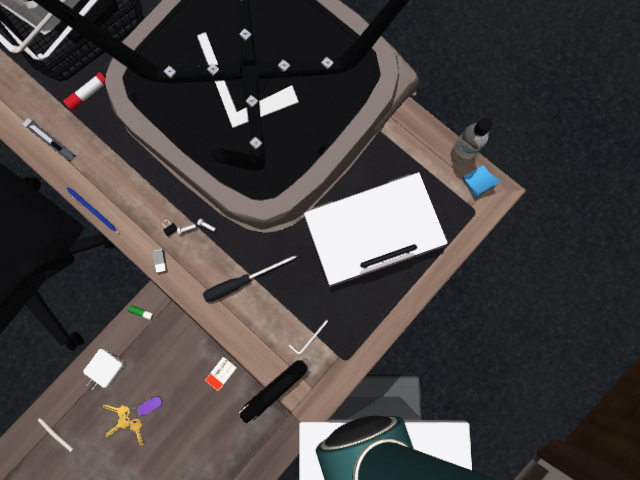

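View pics/scene0.png

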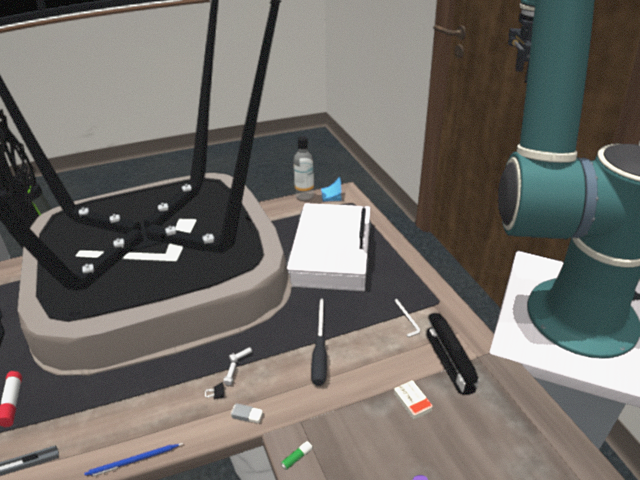

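The top view shows the white lid with corners near (305,212), (418,174), (446,243), (330,284) and the black bar from (362,264) to (416,248). The screwdriver runs from its handle end at (205,296) to its tip at (296,257). The scene view shows the same lid, with the bar at (362,228) and the driver from (319,382) to (321,300).

```bash
cat > h.py <<'E'
import cv2,numpy as np
from bench import optics,monitor
from scipy.spatial.transform import Rotation as Ro
def load(n,i):
    return dict(np.load(f"pics/{n}{i}.npz"))
def snap(n,i):
    c=optics.camera(n); cv2.imwrite(f"pics/{n}{i}.png",c["color"]); np.savez(f"pics/{n}{i}.npz",**c); return c
def ray(c,uv):
    K=np.array(c["camera_matrix"]); R=cv2.Rodrigues(np.array(c["rvec"],float).ravel())[0]; C=-R.T@np.array(c["tvec"]).ravel()
    d=np.array([float(c["k1"]),0,0,0])
    p=cv2.undistortPoints(np.array(uv,float).reshape(-1,1,2),K,d).reshape(-1,2)
    return C,np.c_[p,np.ones(len(p))]@R
def plane(c,uv,z):
    C,d=ray(c,uv); return C+d*((z-C[2])/d[:,2])[:,None]
def tri(c1,u1,c2,u2):
    A,a=ray(c1,u1);B,b=ray(c2,u2);out=[]
    for x,y in zip(a,b):
        t=np.linalg.lstsq(np.c_[x,-y],B-A,rcond=None)[0]; p,q=A+t[0]*x,B+t[1]*y; out.append(np.r_[(p+q)/2,np.linalg.norm(p-q)])
    return np.array(out)
def proj(c,P):
    return cv2.projectPoints(np.array(P,float).reshape(-1,1,3),np.array(c["rvec"],float),np.array(c["tvec"],float),np.array(c["camera_matrix"]),np.array([float(c["k1"]),0,0,0]))[0].reshape(-1,2)
def blob(m,box):
    x0,y0,x1,y1=box; M=np.zeros_like(m); M[y0:y1,x0:x1]=m[y0:y1,x0:x1]
    n,l,s,_=cv2.connectedComponentsWithStats(M); return (l==1+s[1:,4].argmax()).astype(np.uint8)
def state():
    s=monitor.read_state(); return s,Ro.from_rotvec(s["tcp_rot"])
E
python3 - <<'E'
from h import *
c=load("top",0); im=c["color"]; g=im.min(2)
m=blob((g>180).astype(np.uint8),(280,150,470,300)); m=cv2.morphologyEx(m,cv2.MORPH_CLOSE,np.ones((15,15)))
r=cv2.minAreaRect(cv2.findContours(m,0,1)[0][0]); cn=cv2.boxPoints(r); 
q=cv2.approxPolyDP(max(cv2.findContours(m,0,1)[0],key=len),8,True).reshape(-1,2)
print("quad",q.tolist()); P=plane(c,q,.044); print(P.round(4).tolist(),np.linalg.norm(P-np.roll(P,-1,0),axis=1).round(3))
m=blob((im.max(2)<75).astype(np.uint8),(352,240,425,275)); r=cv2.minAreaRect(np.argwhere(m)[:,::-1].astype(np.float32)); print(r)
pts=np.argwhere(m)[:,::-1].astype(np.float32); print(plane(c,[r[0]],.079), )
b=cv2.boxPoints(r); print(plane(c,b,.079).round(4).tolist())
# driver handle
roi=im[240:310,195:305]; 
cv2.imwrite("pics/crop0.png",np.hstack([cv2.resize(roi,None,fx=5,fy=5),]))
c2=load("scene",0); im2=c2["color"]
p=plane(c,[[205,296],[250,278],[296,257]],.0135); print(p.round(4),np.linalg.norm(p[0]-p[2]))
print(proj(c2,p))
E
```

```text
quad [[418, 172], [304, 213], [330, 284], [446, 243]]
[[0.6218, -0.077, 0.044], [0.5432, 0.1464, 0.044], [0.4047, 0.0976, 0.044], [0.4809, -0.1246, 0.044]] [0.237 0.147 0.235 0.149]
((396.9000244140625, 271.70001220703125), (20.238576889038086, 63.87800979614258), 71.56504821777344)
[[ 0.42359531 -0.02522614  0.079     ]]
[[0.4233, 0.036, 0.079], [0.4595, -0.0759, 0.079], [0.424, -0.086, 0.079], [0.388, 0.0252, 0.079]]
[[0.3859 0.3432 0.0135]
 [0.4202 0.2551 0.0135]
 [0.4609 0.1641 0.0135]] 0.1940831360985315
[[317.67295913 381.07133543]
 [321.93831351 337.51666688]
 [323.1314764  298.60238985]]
```

View pics/crop0.png

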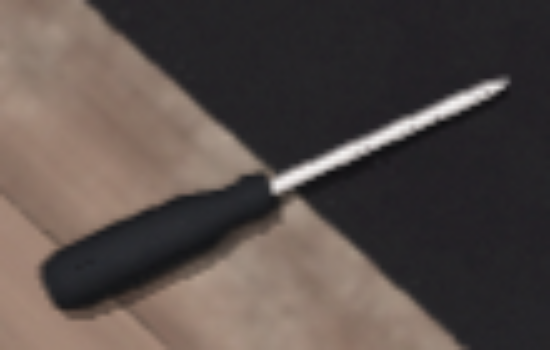

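The crop puts the handle end at full-image (205,296), the ferrule at (249,277) and the tip at (297,256). The lid measures 237 x 148 mm at yaw 19.4°, which fits 240 x 150. The driver measures 194 mm, which fits 197. Next I cross-check the bar and plan the approach.

```bash
cat >> h.py <<'E'
CY=np.deg2rad(19.4); CX=np.array([np.cos(CY),np.sin(CY),0]); CYv=np.array([-np.sin(CY),np.cos(CY),0]); CC=np.array([.5127,.0106,0])
HG=CC+.075*CX+[0,0,.036]
def bar(t): return HG+CX*(-.138*np.cos(t)+.043*np.sin(t))+np.array([0,0,.138*np.sin(t)+.043*np.cos(t)])
def go(p,yaw,tilt=0):
    """rows to TCP p, tool down, tool y along world yaw(deg) (mod 180)"""
    s,R=state(); best=None
    for k in(0,180):
        y=np.deg2rad(yaw+k); Y=np.array([np.cos(y),np.sin(y),0]); Z=np.array([0,0,-1.]); T=Ro.from_matrix(np.c_[np.cross(Y,Z),Y,Z])
        d=np.rad2deg((R.inv()*T).as_rotvec())
        if best is None or np.linalg.norm(d)<np.linalg.norm(best): best=d
    print("pos",s["position"].round(4),"toolY",R.as_matrix()[:,1].round(3),"toolZ",R.as_matrix()[:,2].round(3),"shift cm",(R.inv().apply(np.array(p)-s["position"])*100).round(2),"turn",best.round(1),"w",round(s["width"],4),"t",round(s["time_s"],2),"q6",s["q"][5].round(2))
E
python3 - <<'E'
from h import *
for n in("top","scene"):
    c=load(n,0); b=bar(0); print(n,proj(c,[b-.05*CYv,b,b+.05*CYv,[.63,.23,.12],[.5,.21,.54]]).round(1).tolist())
print(bar(0),bar(1.7))
c=load("top",0);im=c["color"]; print(tri(c,[[390,256.]],load("scene",0),[[362,228.]]))
go(bar(0)+[0,0,.12],19.4); go(bar(0)-[0,0,.018],19.4)
E
```

```text
top [[413.7, 246.5], [388.2, 255.7], [362.8, 264.9], [256.2, 158.7], [216.8, 154.5]]
scene [[363.5, 210.1], [362.5, 223.1], [361.5, 237.2], [220.7, 250.0], [274.2, 2.1]]
[ 0.45327697 -0.01032615  0.079     ] [0.64043322 0.05558197 0.16730943]
[[ 0.45524178 -0.01524167  0.06329533  0.00124578]]
pos [ 0.2369 -0.6314  0.2375] toolY [ 0.351 -0.936 -0.002] toolZ [-0.001  0.002 -1.   ] shift cm [ 42.07 -50.54   3.96] turn [ -0.1  -0.1 -88.8] w 0.0883 t 0.1 q6 -0.04
pos [ 0.2369 -0.6314  0.2375] toolY [ 0.351 -0.936 -0.002] toolZ [-0.001  0.002 -1.   ] shift cm [ 42.07 -50.52  17.76] turn [ -0.1  -0.1 -88.8] w 0.0883 t 0.1 q6 -0.04
```

The predicted bar ends match the picture to about 1-2 px, so I approach.

```bash
python3 -m pendant '[4,-4.8,0,0,0,-9, 8,-9.6,0,0,0,-18, 12,-14.4,0,0,0,-27, 16,-19.2,0,0,0,-36, 20,-24,0,0,0,-44]' 0.5; python3 -c "
from h import *
go(bar(0)+[0,0,.10],19.4)"
```

```text
time_s: 0.72
position: [0.3401, -0.3349, 0.2383]
tcp_rot: [-2.652, -1.683, -0.0]
force: [0.5, -0.3, -0.3]
width: 0.044
gripper_force: 0.0
pos [ 0.3401 -0.3349  0.2383] toolY [ 0.905 -0.426 -0.   ] toolZ [-0.     0.001 -1.   ] shift cm [34.19 -3.58  5.94] turn [ -0.   -0.  -44.6] w 0.044 t 0.72 q6 -0.39
```

```bash
python3 -m pendant '[6,-0.5,1,0,0,-9, 12,-1,2,0,0,-18, 18,-1.5,3,0,0,-27, 24,-2.2,4,0,0,-36, 30,-3,5,0,0,-44]'; python3 -c "
from h import *
go(bar(0)+[0,0,.05],19.4)"
```

```text
time_s: 1.35
position: [0.4419, -0.0513, 0.1883]
tcp_rot: [1.828, 2.554, 0.0]
force: [0.6, -1.0, 0.0]
width: 0.0442
gripper_force: 0.0
pos [ 0.4419 -0.0513  0.1883] toolY [0.947 0.323 0.   ] toolZ [ 0. -0. -1.] shift cm [3.52 2.4  5.93] turn [ 0.   0.  -0.6] w 0.0442 t 1.35 q6 -0.5
```

```bash
python3 -m pendant '[3.5,2.4,4,0,0,-0.6, 3.5,2.4,8,0,0,-0.6, 3.5,2.4,11,0,0,-0.6, 3.5,2.4,12.7,0,0,-0.6, 3.5,2.4,12.7,0,0,-0.6]'; python3 -c "
from h import *
go(bar(0)-[0,0,.018],19.4)
for n in('top','scene'): snap(n,1)
a=cv2.imread('pics/top1.png')[190:310,280:480]; b=cv2.imread('pics/scene1.png')[120:300,270:450]
cv2.imwrite('pics/j1.png',np.hstack([cv2.resize(a,(560,336)),cv2.resize(b,(336,336))])[:,:800])"
```

```text
time_s: 1.98
position: [0.4515, -0.0122, 0.0599]
tcp_rot: [-1.818, -2.557, 0.004]
force: [0.5, 0.0, 0.4]
width: 0.0439
gripper_force: 0.0
pos [ 0.4515 -0.0122  0.0599] toolY [ 0.945  0.328 -0.004] toolZ [-0.004  0.    -1.   ] shift cm [ 0.12  0.23 -0.11] turn [-0.2 -0.1 -0.2] w 0.0439 t 1.98 q6 -0.42
```

View pics/j1.png

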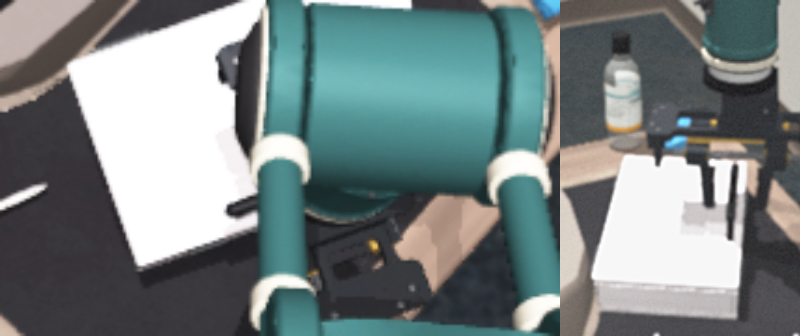

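The crop shows one finger on each side of the bar (fingers at crop x≈708 and 763, bar at 732), so I close lightly.

```bash
python3 -m pendant '[0,0.2,0,0,0,0, 0,0.2,0,0,0,0, 0,0.2,0,0,0,0, 0,0.2,0,0,0,0, 0,0.2,0,0,0,0]' 0 10; python3 -c "
from h import *
s,R=state()
p=s['position']; g=R.apply([0,0,-.019])+p; print('grasp',g,'bar',bar(0))
for t in (.2,.4,.6,.8,1,1.2,1.4,1.6,1.75,1.85): print(t,(R.inv().apply(bar(t)-bar(0))*100).round(2).tolist())"
```

```text
time_s: 2.7
position: [0.4557, -0.0118, 0.0621]
tcp_rot: [1.821, 2.56, 0.001]
force: [0.7, 0.6, 1.9]
width: 0.0101
gripper_force: 9.9
grasp [ 0.45567843 -0.01180054  0.08105124] bar [ 0.45327697 -0.01032615  0.079     ]
0.2 [0.0, 1.13, -2.66]
0.4 [0.01, 2.77, -5.03]
0.6 [0.02, 4.84, -7.04]
0.8 [0.03, 7.28, -8.59]
1 [0.04, 9.97, -9.63]
1.2 [0.05, 12.82, -10.11]
1.4 [0.07, 15.7, -10.02]
1.6 [0.08, 18.51, -9.35]
1.75 [0.09, 20.5, -8.5]
1.85 [0.09, 21.74, -7.76]
```

```bash
python3 -m pendant '[0,0.5,-1.4,0,0,0, 0,1.1,-2.7,0,0,0, 0,1.9,-3.9,0,0,0, 0,2.8,-5.0,0,0,0, 0,2.8,-5.0,0,0,0]'; python3 -c "
from h import *
s,R=state();g=R.apply([0,0,-.019])+s['position']-HG; x=g@CX; print('th',np.arctan2(g[2],-x)-np.arctan2(.043,.138),'rad',np.hypot(x,g[2]),s['width'],s['force'])
snap('scene',2)"
```

```text
time_s: 3.32
position: [0.4825, -0.0025, 0.1128]
tcp_rot: [1.82, 2.56, 0.0]
force: [2.4, -1.7, -3.9]
width: 0.01
gripper_force: 10.2
th 0.4242411615247468 rad 0.1442387611936397 0.010013316356256187 [ 2.40119843 -1.73025708 -3.90863187]
```

```bash
python3 -m pendant '[0,1.0,-1.05,0,0,0, 0,2.1,-2.0,0,0,0, 0,3.25,-2.85,0,0,0, 0,4.5,-3.55,0,0,0, 0,5.8,-4.15,0,0,0]';  python3 -m pendant '[0,1.4,-0.45,0,0,0, 0,2.8,-0.75,0,0,0, 0,4.2,-0.9,0,0,0, 0,5.65,-0.97,0,0,0, 0,7.1,-0.9,0,0,0]'; python3 -c "
from h import *
s,R=state();g=R.apply([0,0,-.019])+s['position']-HG; x=g@CX; print('th',np.arctan2(g[2],-x)-np.arctan2(.043,.138),'rad',np.hypot(x,g[2]),s['width'],s['force'])
snap('scene',3)
t0=1.4
for t in (1.5,1.6,1.7,1.8,1.85): print(t,(R.inv().apply(bar(t)-bar(t0))*100).round(2).tolist())"
```

```text
time_s: 4.0
position: [0.5372, 0.0167, 0.1535]
tcp_rot: [-1.82, -2.56, 0.001]
force: [1.0, -3.0, -3.2]
width: 0.0102
gripper_force: 10.2
time_s: 4.62
position: [0.6042, 0.04, 0.1618]
tcp_rot: [-1.82, -2.56, 0.001]
force: [-0.4, -2.7, -5.9]
width: 0.01
gripper_force: 10.3
th 1.4134218041737525 rad 0.14633617951107727 0.00996090671397594 [-0.42935553 -2.74074846 -5.92882981]
1.5 [0.01, 1.42, 0.26]
1.6 [0.01, 2.81, 0.66]
1.7 [0.02, 4.15, 1.2]
1.8 [0.02, 5.43, 1.86]
1.85 [0.03, 6.05, 2.24]
```

View pics/scene3.png

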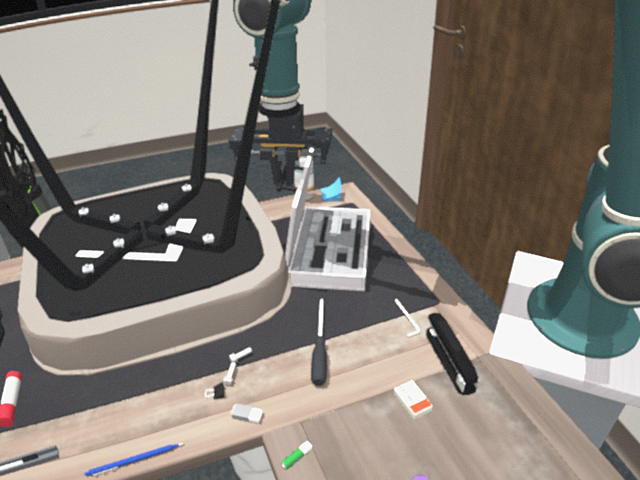

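The scene view shows the lid near vertical, its edge at (306,155). The fingers hold the bar behind it, and the foams are now visible at (315–365, 215–275). I continue over the balance point.

```bash
python3 -m pendant '[0,1.4,0.35,0,0,0, 0,2.8,0.8,0,0,0, 0,4.1,1.35,0,0,0, 0,5.3,1.95,0,0,0, 0,5.8,2.25,0,0,0]';  python3 -m pendant '[0,0,0,0,0,0, 0,0,0,0,0,0, 0,0,-1,0,0,0, 0,0,-3,0,0,0, 0,0,-6,0,0,0]' 0.25; python3 -c "
from h import *
s,R=state();g=R.apply([0,0,-.019])+s['position']-HG; print(s['position'],s['width'],s['force'])
snap('scene',4);snap('top',4)"
```

```text
time_s: 5.3
position: [0.6588, 0.0588, 0.1388]
tcp_rot: [-1.82, -2.56, 0.001]
force: [-1.6, -3.1, -1.8]
width: 0.0099
gripper_force: 10.1
time_s: 5.92
position: [0.658, 0.0588, 0.2012]
tcp_rot: [-1.821, -2.56, 0.0]
force: [-0.1, 0.3, 0.2]
width: 0.0222
gripper_force: 0.0
[0.65803671 0.05877377 0.20123317] 0.02217015779802652 [-0.12166863  0.31315949  0.24818228]
```

View pics/scene4.png

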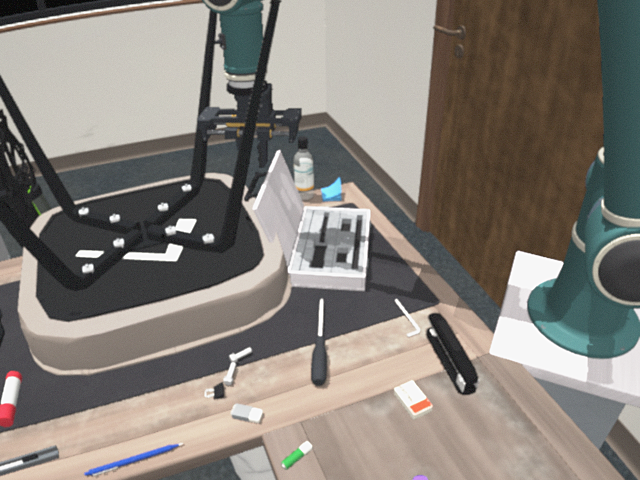

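The lid leans back against its stop by itself, clear of the gripper. I retract, look into the case, and head for the driver.

```bash
python3 -m pendant '[0,0,-5,0,0,0, 0,-3,-8,0,0,0, 2,-9,-8,0,0,0, 4,-15,-8,0,0,0, 6,-21,-8,0,0,0]'; python3 -m pendant '[1,-4,0,0,0,0, 5,-5,0,0,0,0, 10,-6,0,0,0,0, 15,-7,0,0,0,0, 15,-7,0,0,0,0]' 0.6; python3 -c "
from h import *
go([.403,.3024,.10],22.7)
snap('scene',5);snap('top',5)
a=cv2.imread('pics/top5.png')[150:310,270:460]; b=cv2.imread('pics/scene5.png')[190:300,240:390]
cv2.imwrite('pics/j5.png',np.vstack([cv2.resize(a,(380,320)),cv2.resize(b,(380,278))]))
cv2.imwrite('pics/j5.png',np.hstack([cv2.resize(a,(418,352)),cv2.resize(b,(380,352))]))"
```

```text
time_s: 6.65
position: [0.4406, 0.0465, 0.2797]
tcp_rot: [1.821, 2.56, 0.001]
force: [0.0, 0.6, 1.0]
width: 0.0217
gripper_force: 0.0
time_s: 7.28
position: [0.3255, 0.1675, 0.2799]
tcp_rot: [-1.813, -2.566, -0.002]
force: [0.4, 0.5, -0.3]
width: 0.0529
gripper_force: 0.0
pos [0.3255 0.1675 0.2799] toolY [0.943 0.334 0.001] toolZ [ 0.001  0.001 -1.   ] shift cm [10.11 11.8  18.01] turn [ 0.1 -0.1 -3.2] w 0.0529 t 7.28 q6 0.07
```

View pics/j5.png

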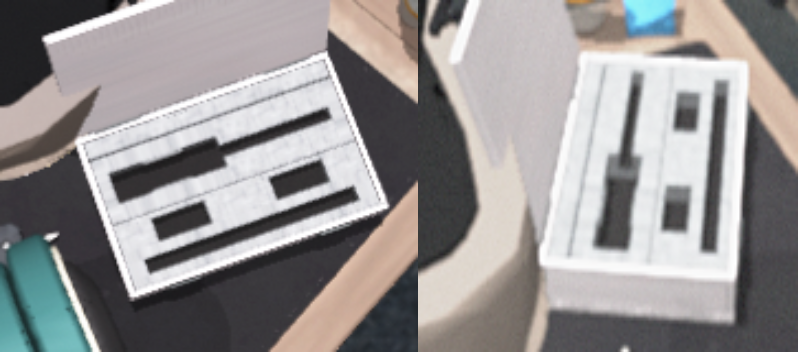

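The crop shows the driver cutout in the rear foam. Its wide half is on the left (+y) at crop (168,172) and its narrow half runs to (328,113). The wide gripper body would hit the open lid there, so I measure the cutout and work out the tilt needed.

Run:
```python
from h import *
c=load("top",5); im=c["color"]; g=im.max(2)
q=np.array([[84,147],[325,60],[376,205],[138,290]])*190/418+[270,150]  # inside of case
M=np.zeros(g.shape,np.uint8); cv2.fillPoly(M,[q.astype(int)],1)
m=((g<95)&(M>0)).astype(np.uint8)
for k in sorted(cv2.findContours(m,cv2.RETR_EXTERNAL,1)[0],key=cv2.contourArea)[-4:]:
    P=plane(c,k.reshape(-1,2),.035)-CC; uv=np.c_[P@CX,P@CYv]*1000
    n=len(k)
    print("area",cv2.contourArea(k),"casex",uv[:,0].min().round(1),uv[:,0].max().round(1),"casey",uv[:,1].min().round(1),uv[:,1].max().round(1))
    if cv2.contourArea(k)>200:
        for nm,s in(("wide",uv[(uv[:,1]>uv[:,1].max()-90)&(uv[:,1]>0)]),("narrow",uv[uv[:,1]<-15])):
            if len(s)>4: print(nm,s[:,0].min().round(1),s[:,0].max().round(1), s[:,1].min().round(1),s[:,1].max().round(1), cv2.minAreaRect(s.astype(np.float32)))
P=plane(c,[[335,197],[330,200],[385,125],[310,215]],.11); print("seat edge",P.round(3).tolist())
# case rim outer corners from the lid-open view, at z=.036
w=plane(c,np.array([[80,141],[328,54],[386,206],[132,299]])*190/418+[270,150],.036); print(w.round(4).tolist(),w.mean(0))
c2=load("scene",5)
print("driver still",proj(c2,[[.3859,.3432,.0135],[.4609,.1641,.0135]]).round())
go([.403,.3024,.10],22.7)
```

```text
area 215.0 casex -35.0 -15.2 casey 31.1 78.6
wide -35.0 -15.2 31.1 78.6 ((-24.910634994506836, 54.95526123046875), (47.741146087646484, 19.102863311767578), 88.5303726196289)
area 215.5 casex -36.0 -16.1 casey -78.9 -31.2
narrow -36.0 -16.1 -78.9 -31.2 ((-25.868824005126953, -55.03619384765625), (47.80014419555664, 19.129419326782227), 88.55409240722656)
area 513.5 casex -60.3 -47.0 casey -97.2 97.1
wide -59.1 -47.0 8.1 97.1 ((-53.14900207519531, 52.52491760253906), (89.03916931152344, 11.881571769714355), 89.51127624511719)
narrow -60.3 -48.0 -97.2 -16.3 ((-54.04742431640625, -56.723876953125), (80.94820404052734, 11.8922758102417), 89.54882049560547)
area 792.0 casex 8.2 35.7 casey -101.6 100.4
wide 8.5 35.7 11.0 100.4 ((21.959815979003906, 55.58457565307617), (89.3782958984375, 26.950794219970703), 89.32598114013672)
narrow 16.3 25.8 -101.6 -15.4 ((20.96331024169922, -58.487083435058594), (86.18060302734375, 9.444223403930664), 89.5798110961914)
seat edge [[0.558, 0.087, 0.11], [0.553, 0.096, 0.11], [0.694, -0.008, 0.11], [0.526, 0.132, 0.11]]
[[0.5427, 0.1422, 0.036], [0.6189, -0.0804, 0.036], [0.4808, -0.1253, 0.036], [0.4016, 0.0976, 0.036]] [0.51097318 0.00851907 0.036     ]
driver still [[318. 381.]
 [323. 299.]]
pos [0.3271 0.1654 0.2798] toolY [0.944 0.33  0.001] toolZ [ 0.001 -0.    -1.   ] shift cm [10.43 11.68 17.99] turn [ 0.   0.  -3.4] w 0.0526 t 7.38 q6 0.06
```

```bash
python3 -m pendant '[2,2.5,3,0,0,-1, 4,5,6,0,0,-2, 6,7.5,9,0,0,-3, 8,10,12,0,0,-3.6, 9.4,11.7,14,0,0,-3.6]'
python3 - <<'E'
from h import *
c=load("top",0); im=c["color"]
m=blob((im.max(2)<62).astype(np.uint8),(200,270,249,305)); k=np.argwhere(m)[:,::-1].astype(np.float32)
P=plane(c,k,.0135); d=np.array([-.386,.922,0]); tip=plane(c,[[296.6,256.6]],.0135)[0]
r=cv2.minAreaRect((P[:,:2]*1000).astype(np.float32)); print(len(k),r)
mid=np.r_[np.array(r[0])/1000,.0135]; v=mid-tip; print("tip",tip,"yaw",np.rad2deg(np.arctan2(-v[0],v[1])),"len tip-mid",np.linalg.norm(v))
v/=np.linalg.norm(v); u=(P-tip)@v; w=(P-tip)@np.array([v[1],-v[0],0])
for a in(.11,.13,.14,.15,.16,.18): s=w[abs(u-a)<.004]; print(a,(s.min()*1000).round(1),(s.max()*1000).round(1))
g=tip+.140*v; print("grasp",g); go(g+[0,0,-.004],np.rad2deg(np.arctan2(-v[0],v[1])))
E
```

```text
time_s: 8.0
position: [0.4084, 0.2915, 0.1378]
tcp_rot: [-1.742, -2.614, 0.003]
force: [0.2, 0.3, 0.1]
width: 0.0528
gripper_force: 0.0
579 ((401.2247009277344, 300.883056640625), (27.34918975830078, 94.86487579345703), 22.750062942504883)
tip [0.46163835 0.16295094 0.0135    ] yaw 23.65320338542748 len tip-mid 0.15058246359334534
0.11 -8.6 10.2
0.13 -11.2 11.0
0.14 -11.5 13.5
0.15 -12.9 13.7
0.16 -13.5 13.5
0.18 -12.2 13.6
grasp [0.40547038 0.29118962 0.0135    ]
pos [0.4084 0.2915 0.1378] toolY [ 0.923  0.385 -0.002] toolZ [-0.001 -0.001 -1.   ] shift cm [ 0.09 -0.26 12.83] turn [-0.1  0.  -1. ] w 0.0528 t 8.0 q6 0.18
```

The mask measures the handle at 27.3 x 95 mm and 150.6 mm from middle to tip, which matches what was given. I descend and grip.

```bash
python3 -m pendant '[0.1,-0.2,5,0,0,-1, 0.1,-0.2,9.5,0,0,-1, 0.1,-0.2,12,0,0,-1, 0.1,-0.2,12.8,0,0,-1, 0.1,-0.2,12.8,0,0,-1]'; python3 -m pendant '[0,0,0,0,0,0, 0,0,0,0,0,0, 0,0,0,0,0,0, 0,0,0,0,0,0]' 0 20
```

```text
time_s: 8.62
position: [0.4055, 0.2917, 0.0116]
tcp_rot: [-1.719, -2.63, 0.001]
force: [-0.2, 0.0, -0.4]
width: 0.0529
gripper_force: 0.0
time_s: 9.12
position: [0.4061, 0.2935, 0.0131]
tcp_rot: [1.715, 2.63, 0.005]
force: [2.6, 0.3, 4.4]
width: 0.0252
gripper_force: 20.1
```

The tool was pushed up and now sits about level with the axis, so I reopen, go 3 mm lower and grip again.

```bash
python3 -m pendant '[0,0,0,0,0,0, 0,0,0,0,0,0, 0,0,0,0,0,0]' 0.6; python3 -m pendant '[0,0,0.15,0,0,0, 0,0,0.3,0,0,0, 0,0,0.3,0,0,0]'; python3 -m pendant '[0,0,0,0,0,0, 0,0,0,0,0,0, 0,0,0,0,0,0, 0,0,0,0,0,0]' 0 20
```

```text
time_s: 9.5
position: [0.4039, 0.2922, 0.0111]
tcp_rot: [-1.716, -2.631, 0.002]
force: [-0.7, 1.1, -0.7]
width: 0.0522
gripper_force: 0.0
time_s: 9.88
position: [0.4045, 0.2925, 0.0084]
tcp_rot: [-1.716, -2.631, 0.001]
force: [0.2, 0.8, 0.3]
width: 0.0527
gripper_force: 0.0
time_s: 10.38
position: [0.4048, 0.2927, 0.0088]
tcp_rot: [1.717, 2.631, 0.0]
force: [1.2, -0.6, -0.5]
width: 0.0262
gripper_force: 20.0
```

```bash
python3 -m pendant '[0,0,-4,0,0,0, 0,0,-9,0,0,0, 0,0,-14,0,0,0, -3,-1,-17,0,0,1, -7,-2.2,-18,0,0,2]'; python3 -m pendant '[-3,-1,0,0,0,1, -7,-2.2,0,0,0,2, -9,-2,0,0,0,2.4, -9,-2,0,0,0,2.4]'
python3 - <<'E'
from h import *
snap("top",6);snap("scene",6)
go([.5199,.0561,.12],18.9)
cv2.imwrite("pics/j6.png",np.hstack([cv2.imread("pics/top6.png")[120:420,150:480],cv2.imread("pics/scene6.png")[100:400,200:530]]))
E
```

```text
time_s: 11.0
position: [0.414, 0.2201, 0.1916]
tcp_rot: [1.759, 2.6, 0.007]
force: [-0.4, 0.4, -0.9]
width: 0.0262
gripper_force: 20.0
time_s: 11.5
position: [0.4276, 0.1277, 0.1886]
tcp_rot: [-1.82, -2.561, 0.0]
force: [-0.4, 1.1, -1.4]
width: 0.026
gripper_force: 20.0
pos [0.4272 0.1289 0.1885] toolY [ 0.944  0.331 -0.   ] toolZ [-0.001  0.    -1.   ] shift cm [-9.94  6.34  6.84] turn [-0.  -0.   0.4] w 0.0262 t 11.6 q6 -0.1
```

View pics/j6.png

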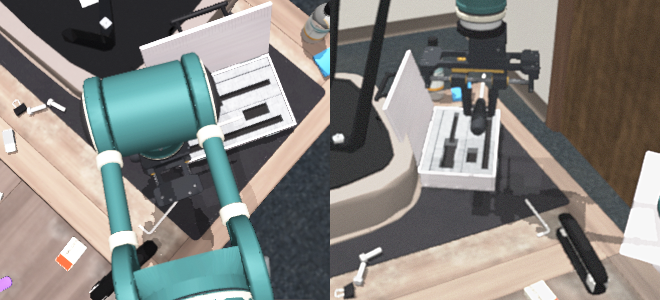

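The driver is held. In the scene half its handle end is at full-image (350,225), and in the top half its shaft shows near (370,238). I compare the held tip and handle end with where they should be.

Run:
```python
from h import *
s,R=state(); M=R.as_matrix(); p=s["position"]+M[:,2]*-.0047
pts=[p-.14*M[:,0],p-.07*M[:,0],p+.058*M[:,0]]; print(np.round(pts,4))
a,b=load("top",6),load("scene",6)
A=proj(a,pts);B=proj(b,pts); print(A.round(1).tolist(),B.round(1).tolist())
def crop(im,c,w,k,P):
    x,y=[int(v) for v in c]; o=cv2.resize(im[y-w:y+w,x-w:x+w],None,fx=k,fy=k,interpolation=cv2.INTER_CUBIC)
    for q in P: cv2.circle(o,tuple(int(v) for v in (q-[x-w,y-w])*k),3,(0,0,255),1)
    print("origin",x-w,y-w); return o
cv2.imwrite("pics/j7.png",np.hstack([crop(a["color"],A[0],40,5,A),crop(b["color"],B[1],40,5,B)]))
```

```text
[[ 0.4735 -0.0032  0.1931]
 [ 0.4504  0.0628  0.1932]
 [ 0.408   0.1836  0.1932]]
[[391.2, 234.8], [351.0, 249.3], [277.1, 276.0]] [[353.1, 173.1], [350.9, 191.3], [346.2, 231.4]]
origin 351 194
origin 310 151
```

View pics/j7.png

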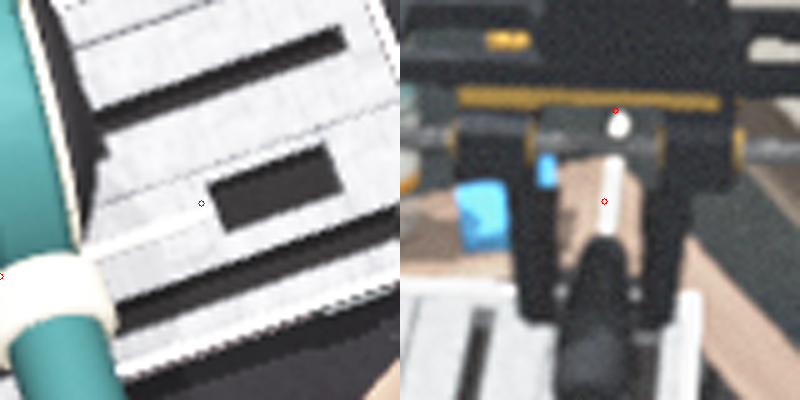

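In the crop, the tip in the top view is near (207,212), which is (392.4,236.4). In the scene view it is near (619,118), which is (353.8,174.6). The predictions are 1-2 px off.

Run:
```python
from h import *
s,R=state(); M=R.as_matrix(); p=s["position"]+M[:,2]*-.0047
a,b=load("top",6),load("scene",6)
for u,v in(([392.4,236.4],[353.8,174.6]),):
    t=tri(a,[u],b,[v])[0]; print(t.round(4)); d=M.T@(t[:3]-p); print("tool frame offset",d.round(4))
# look for scene shaft centre line: bright pixels
im=b["color"]; 
for r in range(172,200,3):
    row=im[r,343:366].min(1).astype(int); c=np.where(row>190)[0]; print(r,(c+343).tolist())
```

```text
[ 0.4721 -0.0054  0.189   0.0013]
tool frame offset [-0.1415 -0.002   0.0041]
172 []
175 [352, 353, 354, 355]
178 []
181 []
184 [350, 351, 352, 353, 354]
187 [350, 351, 352, 353, 354]
190 [350, 351, 352, 353]
193 [350, 351, 352, 353]
196 [349, 350, 351, 352, 353]
199 []
```

```bash
cat >> h.py <<'E'
def got(axis,yaw,phi,e=.0047):
    s,R=state(); y=np.deg2rad(yaw); f=np.deg2rad(phi); Xc=np.array([np.cos(y),np.sin(y),0]); up=np.array([0,0,1.])
    Z=np.sin(f)*Xc-np.cos(f)*up; Y=np.cos(f)*Xc+np.sin(f)*up; T=Ro.from_matrix(np.c_[np.cross(Y,Z),Y,Z]); p=np.array(axis)+e*Z
    print("pos",s["position"].round(4),"goal",p.round(4),"shift",(R.inv().apply(p-s["position"])*100).round(2),"turn",np.rad2deg((R.inv()*T).as_rotvec()).round(1),"F",s["force"].round(1),"w",s["width"].round(4))
E
python3 -c "
from h import *
got([.5196,.0570,.12],19.7,13)"
```

```text
Traceback (most recent call last):
  File "h.py", line 41, in got
    print("pos",s["position"].round(4),"goal",p.round(4),"shift",(R.inv().apply(p-s["position"])*100).round(2),"turn",np.rad2deg((R.inv()*T).as_rotvec()).round(1),"F",s["force"].round(1),"w",s["width"].round(4))
                                                                                                                                                                                               ^^^^^^^^^^^^^^^^
AttributeError: 'float' object has no attribute 'round'
```

```bash
sed -i 's/s\["width"\].round(4)/round(s["width"],4)/' h.py; python3 -c "
from h import *
got([.5196,.0570,.12],19.7,13)"
```

```text
pos [0.4272 0.1289 0.1885] goal [0.5206 0.0574 0.1154] shift [-9.84  6.45  7.3 ] turn [-13.    0.   -0.4] F [-0.1  1.9 -0.7] w 0.0262
```

```bash
python3 -m pendant '[-3,1.5,0,-3,0,0, -6,3,1,-7,0,-0.2, -9,5,3,-11,0,-0.4, -9.8,6.4,5,-13,0,-0.4, -9.8,6.4,7.3,-13,0,-0.4]'; python3 -m pendant '[0,0,0,0,0,0, 0,0,0,0,0,0]';python3 -c "
from h import *
got([.5196,.0570,.055],19.7,13)
got([.5196,.0570,.049],19.7,13)
a=snap('top',8);b=snap('scene',8)
s,R=state(); M=R.as_matrix(); p=s['position']-M[:,2]*.0047
print('tip expected',p-.1415*M[:,0])
A=proj(a,[p-.1415*M[:,0]])[0]
print(A)
def crop(im,c,w,k):
    x,y=[int(v) for v in c]; print('o',x-w,y-w); return cv2.resize(im[y-w:y+w,x-w:x+w],None,fx=k,fy=k,interpolation=cv2.INTER_CUBIC)
cv2.imwrite('pics/j8.png',np.hstack([crop(a['color'],A,50,4),crop(b['color'],(330,215),50,4)]))
"
```

```text
time_s: 12.22
position: [0.5209, 0.0579, 0.1153]
tcp_rot: [1.724, 2.452, 0.28]
force: [0.6, 0.5, -0.2]
width: 0.0265
gripper_force: 20.0
time_s: 12.48
position: [0.5207, 0.0582, 0.1163]
tcp_rot: [1.723, 2.453, 0.279]
force: [0.0, -0.1, -0.0]
width: 0.0264
gripper_force: 20.0
pos [0.5207 0.0582 0.1163] goal [0.5206 0.0574 0.0504] shift [-0.07 -1.52  6.41] turn [0.  0.  0.1] F [ 0.  -0.1 -0. ] w 0.0264
pos [0.5207 0.0582 0.1163] goal [0.5206 0.0574 0.0444] shift [-0.07 -1.66  7.  ] turn [0.  0.  0.1] F [ 0.  -0.1 -0. ] w 0.0264
tip expected [ 0.56820892 -0.07547057  0.12182547]
[425.53904733 188.67842761]
o 375 138
o 280 165
```

View pics/j8.png

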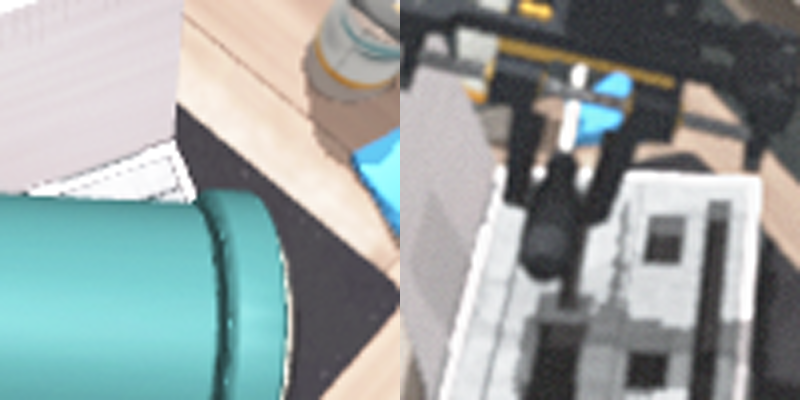

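The scene crop shows the driver in line above the rear foam's cutout, with the gripper clear of the lid. My picture allowance is used up, so from here I work by numbers and masks. I descend.

```bash
python3 -m pendant '[-0.1,-0.7,3,0,0,0, -0.1,-1.3,5.5,0,0,0, -0.1,-1.5,6.3,0,0,0, -0.1,-1.6,6.7,0,0,0, -0.1,-1.6,6.7,0,0,0]'
python3 - <<'E'
from h import *
got([.5196,.0570,.049],19.7,13)
b=snap('scene',9); s,R=state(); M=R.as_matrix(); p=s['position']-M[:,2]*.0047
# handle end and seat references in the scene image
st=CC+.022*CX+.0505*CYv+[0,0,.0285]; yv=np.array([-np.sin(np.deg2rad(18.9)),np.cos(np.deg2rad(18.9)),0])
print("handle end exp",proj(b,[p+.0565*M[:,0]]),"tip exp",proj(b,[p-.1415*M[:,0]+[0,0,-.004]]))
im=b["color"]; e=proj(b,[p+.0565*M[:,0]])[0].astype(int)
sub=(im[e[1]-26:e[1]+20,e[0]-22:e[0]+22].max(2)//16)
for r in sub[::2]: print("".join("%x"%v for v in r))
E
```

```text
time_s: 13.2
position: [0.521, 0.0563, 0.0477]
tcp_rot: [1.724, 2.451, 0.28]
force: [0.1, -0.3, -0.3]
width: 0.0264
gripper_force: 20.0
pos [0.521  0.0563 0.0477] goal [0.5206 0.0574 0.0444] shift [ 0.11 -0.08  0.32] turn [0.1 0.1 0.1] F [ 0.1 -0.3 -0.3] w 0.0264
handle end exp [[316.15411033 260.32218794]] tip exp [[325.59342026 207.76300725]]
babfffddeeeeec6333326bd932333348ceeb63333335
aadffeddeeeed94332237ab733333348cdb633333349
abfffdddddddb6333333576333333348a9532333347c
adffedddeeed953333334432333333356532333336bd
bfffddedcaa9643333333333333333344333333359de
effeddddca98875433333333333333333233333358bc
fffddedca99899888764333334344432233323467788
ffedeeca888787788753333444443433333334677888
ffddec98877888888743445554443335777777777887
fedeed99888888888745566555553335788888877776
feefeca998998888765556666555434799999999ab85
eeeeda9989aaaaaa9755556555544358aaaaaa99aa74
eeeeda9889aaaaaa8644444444433479aaaaaa99a963
eeedca989a9999997643333333323479a999999bdb63
eeeeeecceeedddda7532333333332479bddddcceeecc
eeeeeecceeeeeeea643222333232247bdfeeeedeeeef
eeeeedbeeeeeeed965333233222248ceeeeeeddefeee
eeeeecceeeeeffeeeeddccccccbbcdfffeeeeddeeeee
fffeedeeeeeffffffeeeeefeeeeeeeffffeeddeeeeff
fffffffffffffffffffffffffffffffffffeeeeeeefe
dddddddeeeeeeeeeeeffffffffffffffffffffffffff
ccdcdcdccdccccdcccccccccccccccccccccdddddeee
cdcccddcddddcccccccdcccdcccccccccccccccccccc
```

```bash
python3 -m pendant '[0.1,-0.1,0.15,0,0,0, 0.1,-0.1,0.3,0,0,0, 0.1,-0.1,0.3,0,0,0]'; python3 -m pendant '[0,-0.03,0.13,0,0,0, 0,-0.03,0.13,0,0,0, 0,-0.03,0.13,0,0,0]'
```

```text
time_s: 13.62
position: [0.5196, 0.0571, 0.0437]
tcp_rot: [1.725, 2.452, 0.279]
force: [-0.5, 0.3, -1.1]
width: 0.0264
gripper_force: 20.0
time_s: 14.0
position: [0.5196, 0.0571, 0.0423]
tcp_rot: [1.725, 2.452, 0.279]
force: [-0.1, -0.9, -0.9]
width: 0.0263
gripper_force: 20.0
```

```bash
python3 -m pendant '[0,0.05,-0.05,0,0,0, 0,0.05,-0.05,0,0,0, 0,0.05,-0.05,0,0,0]' 0.37; python3 -m pendant '[0,0,0,0,0,0, 0,0.1,-1,0,0,0, 0,0.2,-3,0,0,0, 0,0.5,-6,0,0,0]' 0.45
python3 - <<'E'
from h import *
b=snap('scene',10)
st=CC+.022*CX+.0505*CYv; 
yv=np.array([-np.sin(np.deg2rad(18.9)),np.cos(np.deg2rad(18.9)),0])
for z in(.0375,.0285):
    print(z,proj(b,[st+.048*yv+[0,0,z],st+[0,0,z],st-.15*yv+[0,0,z]]).round(1).tolist())
im=b["color"]; sub=(im[196:284,292:340].max(2)//16)
for i,r in enumerate(sub[::2]): print(196+2*i,"".join("%x"%v for v in r))
E
```

```text
time_s: 14.38
position: [0.5201, 0.0573, 0.0431]
tcp_rot: [1.724, 2.452, 0.279]
force: [0.1, -0.2, 0.3]
width: 0.0326
gripper_force: 0.0
time_s: 14.88
position: [0.5109, 0.0543, 0.1027]
tcp_rot: [1.726, 2.453, 0.277]
force: [1.2, 0.6, 0.4]
width: 0.0399
gripper_force: 0.0
0.0375 [[315.9, 266.9], [318.8, 252.1], [326.6, 212.4]]
0.0285 [[316.0, 270.5], [318.9, 255.7], [326.6, 215.8]]
196 cccccccca997654433334334688887abcddca77777877777
198 ccccccccba999999864333345778879ceeddcccb98887766
200 ccccccccca877777764333333347888aaaabaaabbaaaaaa9
202 cccccccccccbbaaba843333333689aabbcccddddddddeeed
204 cccccccccccccddcb943333335adddddeeeeeeeeeeeeedca
206 ccccccccccccefffe84333325aeeeeeeeeeeeddcba987653
208 cccccccccccefffff9433324afffffffffffffffffffffe7
210 ccccccccccbdffeed63332249deeeeeeeeeefeeeefffffd6
212 ccccccccccbdffeeb5233225beeeeeeecbbccdeeeeeffd73
214 cccccccccbcffeee94332348deeeeeed99ddbdeeeeeee842
216 ccccccccbbdffffe8333326beeeeefec9effddeeeeee9423
218 ccccccccbcffeeed7333248deeeeeee99fffceeeeeec6233
220 cccccccbacffeeed833225beeeeeeed9effdceeeeee94222
222 ccccccbcfffeeeeeeb8889
[... 916 characters left out ...]
aaa99a97532
258 ffeeeeeeecbdeeeeeeb645566554333479aaaaaaa9a96433
260 feeeeeeedbceeeeeed855656655543346999999999a96333
262 feeeeeeedbeeeeeeec7444444444433479999a9989998777
264 eeeeeeeebceeeeeeea63333333333336addddeecbddddddd
266 eeeeeeecbdeeeeeed96434333333224aeeeeeeeddefeeeee
268 eeeeeeecceeeeeffeeedcccccccbbabdeffeeeeddeeeeeee
270 fffffeedeeeeefffeeeeeeeeeeeeeeeeffffeeddeeeeeeee
272 fffffffffffffffffffffffffffffffffffffeeeeeeeeeee
274 cccdcdddddeeeeeeeeeeefffffffffffffffffffffffffff
276 dccccccccccccccccccccccccccccccccccccccddddddede
278 cccccdccccccccdccccccccccccccccccccccccccccccccc
280 cccccccccccccccccccccccccccccccccccccccccccccccc
282 cccccccccccccccccccccccccccccccccccccccccccccccc
```

The shaft lies in its slot, with the tip at (326.5,213) against (326.6,212.4) expected on the lips. The handle end also matches. I close the fingers and set up to press, tilted a little to clear the lid.

```bash
python3 -m pendant '[0,0,0,-1,0,0, 0,0,0,-2,0,0, 0,0,0,-2,0,0, 0,0,0,-2,0,0, 0,0,0,-2,0,0]' 0 20
python3 - <<'E'
from h import *
for z in (.0475,.0375,.0285): got([.5167,.0655,z],18.9,15,-.0135)
E
```

```text
time_s: 15.55
position: [0.5117, 0.0544, 0.1021]
tcp_rot: [1.711, 2.433, 0.319]
force: [-0.7, -0.1, 0.1]
width: 0.0001
gripper_force: 0.0
pos [0.5117 0.0544 0.1021] goal [0.5134 0.0644 0.0605] shift [ 0.89 -0.59  4.14] turn [-0.  -0.2  0.8] F [-0.7 -0.1  0.1] w 0.0001
pos [0.5117 0.0544 0.1021] goal [0.5134 0.0644 0.0505] shift [ 0.89 -0.85  5.11] turn [-0.  -0.2  0.8] F [-0.7 -0.1  0.1] w 0.0001
pos [0.5117 0.0544 0.1021] goal [0.5134 0.0644 0.0415] shift [ 0.89 -1.08  5.98] turn [-0.  -0.2  0.8] F [-0.7 -0.1  0.1] w 0.0001
```

```bash
python3 -m pendant '[0.9,-0.3,2,0,0,0.8, 0.9,-0.6,4.1,0,0,0.8, 0.9,-0.75,4.7,0,0,0.8, 0.9,-0.8,4.95,0,0,0.8, 0.9,-0.85,5.1,0,0,0.8]'; python3 -m pendant '[0,-0.05,0.2,0,0,0, 0,-0.05,0.2,0,0,0]'
```

```text
time_s: 16.18
position: [0.5142, 0.0644, 0.0516]
tcp_rot: [1.728, 2.42, 0.322]
force: [0.1, 0.9, -0.1]
width: 0.0007
gripper_force: 0.0
time_s: 16.42
position: [0.5139, 0.0645, 0.0494]
tcp_rot: [1.728, 2.421, 0.322]
force: [0.5, -1.0, 0.1]
width: 0.0007
gripper_force: 0.1
```

```bash
for i in 1 2; do python3 -m pendant '[0,-0.05,0.2,0,0,0, 0,-0.05,0.2,0,0,0]' | egrep 'pos|^force'; done
```

```text
position: [0.5131, 0.0644, 0.0469]
force: [-3.5, -1.9, 5.1]
position: [0.5124, 0.0642, 0.0444]
force: [-5.3, -2.4, 5.6]
```

```bash
python3 -m pendant '[0,-0.05,0.2,0,0,0, 0,-0.05,0.2,0,0,0]' | egrep 'pos|^force';  python3 -m pendant '[0,-0.02,0.15,0,0,0, 0,-0.02,0.15,0,0,0]' | egrep 'pos|^force'
```

```text
position: [0.5123, 0.0643, 0.0422]
force: [-5.2, -3.7, 5.5]
position: [0.5125, 0.0644, 0.0408]
force: [-5.5, -2.3, 6.1]
```

```bash
python3 -m pendant '[0,-0.03,0.12,0,0,0, 0,-0.03,0.12,0,0,0, 0,-0.03,0.12,0,0,0]' | egrep 'pos|^force'
python3 - <<'E'
from h import *
b=snap('scene',11); im=b["color"]; sub=(im[206:274,292:340].max(2)//16)
for i,r in enumerate(sub[::2]): print(206+2*i,"".join("%x"%v for v in r))
E
```

```text
position: [0.5125, 0.0644, 0.0406]
force: [-12.5, -2.7, 16.9]
206 56666665444555566677789999abced85554334333333333
208 333444333333333444455566666777756543333333333343
210 45433479aa87786443333343445556666543333333333333
212 accbabcdccbdffeedcb97554333334344443443333433333
214 89bbcccccbcffeeffffeccec876644433333333333334333
216 667777789abefffffffdceec889aaa988765443333333333
218 9887666677889abcdedcdeeb6555668899aaaa9876644333
220 ccccbba98997788889999bdc766665554458ceeeddb99887
222 ccccccccfffeddcba8789bb645555666666befffffb54556
224 cccccccefffeeeeeeccddb74333334445568abcdec855443
226 ccccbbcfffeeeeeeeddfea5333333333335678888a975654
228 cbccccefffeeeeeedceed9533333333336bdcba978854454
230 abbcbcfffeeeeeeeddfffedcba84333336aeeefd85433333
232 bbbbbefffeeeeeedcdfffffffeb533333334567643333333
234 babbcfffeeeeeeecceeeeefffe8333333333333333333433
236 bbaadffeeeeeeedceeeeeeeeeb6333333333333333348aaa
238 ababfffdddddddcceeeeeeeb97433332354433333347beee
240 bbadffeddddddcaceeeeeeb87433333334322333359acddd
242 babfffddeedddbbeeeeeec86643333333233333359ccdeed
244 abeffeddddddc99bbcccda7654233332232333359ccbceed
246 abfffddedddca9aaaaaa9854333333333333333588878999
248 aeffedeeeedc889999998643333332233333334688888878
250 dfffddeeeeda79aaaaa97533333333333333346787778777
252 cffdddddddc8788888875323333333333333468888777676
254 cfeddddddca7788888764333333333333456788878887433
256 ffedeeeeeda9aaaaa9863333333333336888888888786433
258 ffeeeeeeeb89aaaaaa853344444433359ba9aaaa98876423
260 feeeeeeeda89999aa86434444444433479a999aa98985322
262 feeeeeeed99aaaaaa8533344444443348aa9999999a98777
264 eeeeeeeebbcdddcca754455555544437cdbaaaa99baaaaaa
266 eeeeeeecceeeeeeed85555444444324aeeeeeeedeffeedde
268 eeeeeeebceeeefffeeeedccccccbbbbdffffeeeddeeeeeee
270 ffffffedeeeeeffffffeeeeeeeeeeeeefffeeeddeeeeffee
272 ffffffffffffffffffffffffffffffffffffeeeeefeeefee
```

It bottomed hard at 17 N at the expected height. The handle-end highlight dropped from rows 258-262 to 264-266, which is about 9 mm. I lift off and check.

```bash
python3 -m pendant '[0,0.2,-0.8,0,0,0, 0,0.6,-3,0,0,0, 0,0,-6,0,0,0, 0,-2,-10,0,0,0, 0,-5,-13,0,0,0]' | egrep 'time|pos|^force'; python3 -m pendant '[0,-4,-1,0,0,0, 0,-9,-2,0,0,0, 0,-13,-2,0,0,0, 0,-13,-2,0,0,0]'| egrep 'time|pos|^force'
python3 - <<'E'
from h import *
b=snap('scene',12); a=snap('top',12); im=b["color"]; sub=(im[196:274,292:340].max(2)//16)
for i,r in enumerate(sub[::2]): print(196+2*i,"".join("%x"%v for v in r))
# lid: free edge expected at 1.9 rad
for t in(1.8,1.9):
    e=HG+CX*(-.15*np.cos(t))+np.array([0,0,.15*np.sin(t)]); print(t,"top",proj(a,[e-.12*CYv,e+.12*CYv]).round(1).tolist(),"scene",proj(b,[e+.12*CYv]).round(1).tolist())
ia=a["color"]; l=load("top",5)["color"]; print("lid area diff vs after opening",np.abs(ia[150:215,300:420].astype(int)-l[150:215,300:420]).mean())
m=blob((ia.max(2)<95).astype(np.uint8),(300,175,420,250)); k=np.argwhere(m)[:,::-1]
P=plane(a,k,.036)-CC; uv=np.c_[P@CX,P@CYv]*1000; print(uv.min(0),uv.max(0),len(k)); w=uv[uv[:,1]>20]; print("handle rect",cv2.minAreaRect(w.astype(np.float32)))
E
```

```text
time_s: 18.48
position: [0.4373, 0.0376, 0.155]
force: [-0.6, 0.5, 0.3]
time_s: 18.98
position: [0.3111, -0.0052, 0.1373]
force: [0.2, -0.3, 0.1]
196 cccbccbba989999999988778888787acdefffffffecbbbcb
198 bccccccbba899999988777888888879cdddddccbaaaaaaaa
200 cbccbbbbba8777666678888888888879aaaaaaaaaa9aaa99
202 bcccbcbbcbbbaaaaa9888888888889aaabbbccdcdddddddd
204 cbbbbbcbccbccccccccccccdccccddddddddddddddddddcb
206 bcbbbcccbbbceffeffeeeeeedeeeeeeeeeeeddcba9876544
208 bbbccccbbbbdffffffffffffffffffffffffffffffffffff
210 bcbbccbcbbbdffeeeeeedccddeeeeeeeeeeeeeeeeeeffffe
212 bcbccccbcbbdffeeeeeecbdeeeeeeeeecabbbdeeeeeeeeed
214 bbcbbbbbbbbefdeeeeedbbeeeeeeeeed97779ceeeeeeeeed
216 bbbbbcbbbadffeeeeeedbdeeeeeeeeeb9efcadeeeeeeeeed
218 bccbbbbbabffeeeeeedcceeeeeeeeedadffcbeeeeeeeeeed
220 bbbbbbbbaceeeeeeeecbdeeeeeeeeecafffabeeeeeeeeedd
222 bbbbbbbbfffeeeeeedbceeeeeeeeedacffeadeeeeeeeeddd
224 cbbbbbbefffddedddcbdeeeeeeeeec9effbbeeeeeeeeeedd
226 bbbbbbbfffeeeeeedcceeeeeeeeeeaafffaceeeeeeeeedde
228 bbbbbbefffddeeeedbdeeeeeeeeed9dffdbeeeeeeeeeedde
230 bbbbabfffedeeeedcceeeeeeeeeeb9fffaceeeeeeeeeeddd

[... 762 characters left out ...]
ec845555555544359deeeeeedded7334
262 eeeeeeeecbdeeeeeec74555555554335beeeeeeddeedbbbb
264 ddeeeeedbbeeeeeeda54455555544337beeeeeeddeeeeeee
266 deeeeeecbdeeeeeec855444444443249deeeeeeddeeeeeee
268 eeeeeedbbdeeeeeeeeddccbbbbbbaabdeeeeeeeddeeeeeee
270 fffeeedcdeeeeeeeeeeeeeeeeeeeddeeeeeeeeddeeeeeeee
272 fffffffffffffffffffffffffffffffffffeeeddeeeeeeee
1.8 top [[424.6, 130.0], [292.0, 177.7]] scene [[264.0, 207.7]]
1.9 top [[421.1, 123.3], [289.4, 170.6]] scene [[256.2, 209.4]]
lid area diff vs after opening 22.036709401709402
[ 8.16841778 -1.33722857] [ 35.31554468 100.21386605] 674
handle rect ((21.85086441040039, 60.105445861816406), (80.20699310302734, 26.697677612304688), 89.80883026123047)
```

The tip now shows at (326.5,216) against (326.6,215.8) expected when fully home. Last I check the lid's edge against 1.9 rad, and then hand in.

Run:
```python
from h import *
x=load("scene",5)["color"][150:260,245:300].astype(int); y=load("scene",12)["color"][150:260,245:300].astype(int)
print("lid region diff",np.abs(x-y).mean())
for r in range(196,216,3): print(r,"".join("%x"%v for v in load("scene",12)["color"][r,244:274].max(1)//16))
s=monitor.read_state(); print(s["force"],s["time_s"])
```

```text
lid region diff 7.126280991735537
196 b633332344435dffffcbbbbbbbbbcb
199 73225acdddddffffebbbbbbbbbbbbb
202 ddcdddddddeffffecbbcbbbcbbbbbb
205 cddddddddfffffdbbcbbbbcbbbbbbb
208 59ddddddeffffcbbbbbbbbbbbbbbbb
211 335adddddcbbbcbbbcbbbbbbbbbbbb
214 33337cdddddcbbcbbbbbbbbbbbbbbb
[ 0.1544528   0.07468636 -0.12824115] 19.075
```

```bash
python3 -c "
from bench import robot
print(robot.finish_job())"
```

```text
the job is handed in; nothing more can be done
None
```

The lid stands open by itself at its stop, the screwdriver is pressed fully home in its cutout as far as the pictures and forces show, and the job was handed in at about 19 s; no verdict came back.

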